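# Lock out the bench gear unit in neutral

## Task

Lock the bench gear unit out in neutral: set both of its selector rods to their middle click position (one starts pushed fully in, the other pulled fully out), and only then slide the steel lock plate fully across to the left (as seen by the robot), to its end stop, so that it traps both rods. Leave the spanner, the can and the bin alone.

Things in the scene. Friction and masses are not known exactly. Their poses are not given: they have to be found in the camera images.
- console: Grey bench gear unit, fixed, 240 deep (x) x 360 wide (y) x 165 high; blue motor behind, steel chuck on its +y side. Origin: centre of its underside; x to its back, y to the left as seen by the robot, z up. Its sloping control panel (200 up the slope, lower edge 50 high at x = -120) faces the robot and up: its outward normal leans 35 deg from vertical towards -x.
- rail_mid (a point): Middle of the fixed bump rail, a dark round bar of 16 diameter along the unit's y (330 long), crossing 285 above the bench a little behind the knobs. A gripper held vertically over a knob strikes it: come in along the rod, tool leaning 35 deg from vertical.
- knob_a (a point): Centre of the round black knob (28 diameter, 24 high) on selector rod a, moving with it. z points out of the panel along the rod (the pull direction), y left along the panel, x up the slope. The rods (12 thick) stand 190 apart, one each side of the lock tab; either may be the left one. Knob centre is 60, 75 or 90 out from the panel at the three clicks; the lock plate's top is 16 out.
- knob_b (a point): The same for selector rod b, which is identical.
- rod_a (a joint): Position of rod a in m, growing as it is pulled out along z of knob_a: 0 fully in, 0.015 middle click (neutral), 0.030 fully out. Spring detents at these three: pulling off one takes about 7.5 N, pushing off about 5.5 N; let go within 4 mm of a click, it snaps there. Starts fully in.
- rod_b (a joint): The same for rod b. Rod b starts fully out.
- lock_tab (a point): Grip point on the upright steel tab midway along the lock plate, 50 out from the panel and 12 below the tab's top. The tab is 14 wide (y), 26 long (x, up the slope) and stands 46 high on the plate. Axes as those of the knobs. The plate is a steel strip 4 thick, 50 x 275, along the panel, with a keyhole slot for each rod.
- lock_plate (a joint): How far the lock plate has slid along its y (to the left as seen by the robot) in m: 0 is fully open (right-hand stop), 0.030 fully locked (left-hand end stop). It starts between 0 and 0.010, slides with about 2 N of friction and stays where it is left.
- spanner_mid (a point): Middle of a steel spanner lying on the bench to the left of the unit; leave it alone.
- can: Aluminium can, 66 diameter, 100 high, standing on the bench to the left of the unit; origin at its underside; leave it alone.
- bin: Blue open parts bin, 150 x 100 x 70 high, on the bench to the right of the unit; origin at its underside; leave it alone.

How it is judged:
On the way, in this order (a step that is already met when the one before it is completed fails the run):
1. both selector rods stand at their middle click (within 4 mm), the lock plate not yet slid across (below 16 mm) (value of joint rod_a between 0.011 and 0.019 m and value of joint rod_b between 0.011 and 0.019 m and value of joint lock_plate below 0.016 m), for 0.2 s.
2. the lock plate is slid fully across (beyond 26 mm) (value of joint lock_plate above 0.026 m), for 0.2 s.
At the end, for the whole second after the job is handed in: Both rods rest at the middle click (0.015 m, within 3 mm), the lock plate rests fully across (beyond 26 of its 30 mm), all released (value of joint rod_a between 0.012 and 0.018 m and value of joint rod_b between 0.012 and 0.018 m and value of joint lock_plate above 0.026 m and velocity of joint rod_a between -0.005 and 0.005 m/s and velocity of joint rod_b between -0.005 and 0.005 m/s and velocity of joint lock_plate between -0.005 and 0.005 m/s); the robot touches nothing.
It fails at once if the lock plate is slid across (beyond 18 mm) while a rod is more than 5 mm from its middle click (value of joint lock_plate above 0.018 m and (value of joint any of rod_a, rod_b below 0.01 m or value of joint any of rod_a, rod_b above 0.02 m)).
It fails at once if the spanner, the can or the bin is moved by more than 30 mm (distance of any of spanner_mid, can, bin from where it was at the start of the episode above 0.03 m).
It also fails if it takes over 64 s, if anything falls off the work surface, if the arm or the gripper's body presses on something with over 40 N, if the wrist force passes 120 N, or if a joint passes its speed limit or range.

## Robot

A 7-joint arm with a two-finger parallel gripper is mounted at the origin on the work surface. World frame = base frame: x ahead of the robot, y to its left, z up, the work surface at z = 0. Lengths are in m, angles in rad, forces in N, time in s.
With the tool pointing down it reaches from about 0.4 to 0.875 m from the base axis. Payload 19.3 kg.
Tool frame: the origin (TCP) lies on the mounting face of the last link; the fingertips stand 173 mm ahead of it and the grasp point (between the pads) lies 155 mm ahead of it (bot.grip_point_offset is the distance from the TCP to the grasp point, in m); z points along the fingers, y is the line along which they close (so a half turn about z gives the same grasp; the last joint's range is limited). The gripper opens to 85 mm and grips with 20 to 120 N. Pads are 22 mm wide; open, the fingers measure 114 mm over their backs; the gripper's body (76 mm by 85 mm) begins 54 mm behind the grasp point. The pads swing forward as they close: fully open they stand 13 mm farther back than shut.
Start: joints at [-0.07, 0.521, -0.036, 1.599, 0.021, 1.021, -0.113], TCP at [0.625, -0, 0.405] pointing down, gripper open.
Joint ranges: [-2.91, 2.91], [-0.3, 2.13], [-1.5, 1.42], [0.17, 2.43], [-1.26, 4.41], [0.16, 1.93], [-2.52, 2.52]. Speed limits (rad/s): [1.89, 1.89, 2.39, 2.39, 3.01, 3.01, 3.01].

## Interface

Orientations are given as [roll, pitch, yaw] about the fixed x, y, z axes, in that order (R = Rz(yaw) Ry(pitch) Rx(roll)).
In Python, from workcell import bot gives the robot as it stands.
- The arm moves only by the tool arm_command, never from a script. Its argument "deltas" is a list of rows, each a list of 3 entries, a list of its own where there are three numbers: the shift along the tool's x, y, z in cm, then the turn, a rotation vector about the tool's x, y, z in rad, then the finger opening in cm, from 0 to 8.54. In form: [[[tx, ty, tz], [rx, ry, rz], claw], ...]. A call has 1 to 20 rows; each row shifts and turns the commanded pose from where the row before left it, along the tool's axes as they then stand; what a row does not reach is not made up. A row lasts 1/10 s, in which the tool goes at most 50 mm and 8.59 degrees, less where a joint would pass 70% of its speed; a pose out of reach is approached as far as the arm can. A call with a gripper value outside its range is refused whole. The fingers move at their own pace and stop on an object; "newtons" is the grip in N (left out, the last holds). Time passes only in rows, so rows that do not move let the fingers close. It gives the time, the measured TCP pose, the force, the opening and the grip force at its end, in the units of the state.
- bot.observe(): the state, without advancing time (a new reading comes with each control period).
- bot.grab_frame(name): name is "scene" or "side" or "wrist"; returns a dict with "frame" (400x640x3 uint8, red, green, blue), "K" (3x3 intrinsics, pixels), "k1" (the pictures are not rectified: a ray, as slopes to the right and down, at radius r is drawn at 1 + k1 r^2 times it, then the intrinsics apply), "rvec" (rotation vector, rad) and "tvec" (3), from world to camera coordinates, as OpenCV has them; the wrist camera has in their place "T_tool_cam" (4x4, takes a point from camera to tool coordinates, whose origin is the TCP and whose axes are the flange's). Camera axes: x right, y down, z forward; pixel columns grow to the right and rows downward; lengths in m; the calibration is good to about 2 mm. A picture is of the moment at which its call begins: read the wrist's pose just before it. There is no depth.
- bot.job_done(): hands the job in; it is judged then, once.
Trained networks look in a picture, given as the dict that the camera call returned (one of the last four; its "shot" number tells which), for a name from the list of things; names that differ only in an ending like _2 or _b are one class to them, and where a whole thing is asked for, a point or a joint stands for the part that bears it (a point fixed in the world has none). Each returns a list of dicts, best first, with "p" (0 to 1); they miss things now and then, are a little off and sometimes report something else, mostly with a low value. They report only what shows in the picture. A call takes as long as a camera call.
- bot.find_in(name, picture): "rect" ([left, top, width, height] in pixels, round what is visible of it).
- bot.mark_of(name, picture): "at" ([column, row] in pixels: a listed point, or the origin of a listed thing).
The state is a dict: "clock": time; "qpos": joint angles; "qd": joint speeds; "joint_efforts": joint torques, N m; "position": TCP position; "tool_rot": TCP orientation; "force": force on the tool from outside, world axes, zero at the start; "moment": the same for the moment, N m; "grip_width": finger opening in m; "finger_force": force on a finger pad.
Only numpy, scipy, OpenCV 4.12 (cv2) and the standard library are available. Lean on these libraries where they do the work, as an engineer would, in place of code of your own. Each camera call takes 0.05 s, during which the arm holds its last target. There are 200 camera calls.

## Working session

There is one attempt and no reset: what is moved stays moved. The work goes in short steps, Python scripts to look and compute and a tool call to move; the robot and the scene stay as the last step left them, time stands still between calls to the robot, and variables do not carry over. Pictures are saved under pics/ and viewed, at most 10 in all, crops included, and the job is handed in when it is done.

Besides the shell and the picture viewer there is one more tool, called after "Emit:" as name([rows], argument=value, ...), one row to a line, values as JSON. arm_command: Moves the arm, as the interface text tells. Its arguments: {"type":"object","properties":{"deltas":{"type":"array","items":{"type":"array"}},"newtons":{"type":"number"}},"required":["deltas"]}

```bash
mkdir -p pics; ls
cat > h.py <<'E'
import numpy as np, cv2
from scipy.spatial.transform import Rotation as R
from workcell import bot
def cam(f, st=None):
    if 'rvec' in f and f['rvec'] is not None:
        Rm=cv2.Rodrigues(np.array(f['rvec'],float))[0]; t=np.array(f['tvec'],float).ravel(); return Rm,t
    T=np.eye(4);T[:3,:3]=R.from_euler('xyz',st['tool_rot']).as_matrix();T[:3,3]=st['position']
    C=np.linalg.inv(T@np.array(f['T_tool_cam'])); return C[:3,:3],C[:3,3]
def dist(f): return np.array([f['k1'],0,0,0,0],float)
def ray(f,px,st=None):
    Rm,t=cam(f,st)
    u=cv2.undistortPoints(np.array([[px]],float),np.array(f['K']),dist(f))[0,0]
    d=Rm.T@np.array([u[0],u[1],1]); return -Rm.T@t, d/np.linalg.norm(d)
def proj(f,P,st=None):
    Rm,t=cam(f,st)
    return cv2.projectPoints(np.array(P,float).reshape(-1,1,3),cv2.Rodrigues(Rm)[0],t,np.array(f['K']),dist(f))[0][:,0]
def tri(rays):
    A=0;b=0
    for o,d in rays:
        M=np.eye(3)-np.outer(d,d);A=A+M;b=b+M@o
    p=np.linalg.solve(A,b); return p,[round(float(np.linalg.norm((np.eye(3)-np.outer(d,d))@(p-o)))*1000,1) for o,d in rays]
def save(f,n): cv2.imwrite('pics/'+n,f['frame'][:,:,::-1])
E
python3 - <<'E'
from h import *
st=bot.observe();print(st)
for c in ['scene','side','wrist']:
    f=bot.grab_frame(c);save(f,c+'0.png')
    for n in ['console','rail_mid','knob_a','lock_tab','can','bin','spanner_mid']:
        print(c,n,[(np.round(m['at']),round(m['p'],2)) for m in bot.mark_of(n,f)][:4])
    print({k:v for k,v in f.items() if k!='frame'})
E
cd pics; python3 -c "
import cv2,numpy as np
cv2.imwrite('a.png',np.vstack([cv2.resize(cv2.imread(x),(480,300)) for x in ['scene0.png','side0.png']]))"
```

```text
pics
{'clock': 0.0, 'qpos': array([-0.07019086,  0.52202634, -0.03629905,  1.60001309,  0.02119978,
        1.021099  , -0.11280782]), 'qd': array([-2.50984750e-05, -3.00796717e-04, -1.78967514e-03,  5.47615639e-04,
        5.70217658e-04, -5.19458001e-04,  6.34745470e-04]), 'joint_efforts': array([-4.24098413e-03, -9.27110124e+01,  1.97758444e+00, -3.69928443e+01,
        1.76317629e-02,  8.19846697e-03, -6.58496788e-05]), 'position': array([ 6.24856863e-01, -4.30350527e-05,  4.04116435e-01]), 'tool_rot': array([-3.14043584e+00,  9.71985955e-05,  1.57074485e+00]), 'force': array([-0.31782735,  0.55468532, -1.26143456]), 'moment': array([-0.01828964, -0.01855631,  0.04638679]), 'finger_force': 0.0, 'grip_width': 0.08559581521002294}
scene console []
scene rail_mid [(array([346., 164.]), 0.68)]
scene knob_a [(array([331., 172.]), 0.72), (array([377., 216.]), 0.67)]
scene lock_tab [(array([356., 206.]), 0.59)]
scene can [(array([427., 284.]), 0.83)]
scene bin [(array([290., 200.]), 0.69)]
scene spanner_mid [(array([450., 326.]), 0.77), (array([348., 161.]), 0.21)]
{'K': array([[476.148
[... 1066 characters left out ...]
ray([161., 263.]), 0.83)]
wrist lock_tab [(array([151., 104.]), 0.71)]
wrist can []
wrist bin [(array([276., 313.]), 0.62)]
wrist spanner_mid []
{'K': array([[323.65131834,   0.        , 325.60444539],
       [  0.        , 323.65131834, 201.29970686],
       [  0.        ,   0.        ,   1.        ]]), 'k1': -0.06640575923308425, 'T_tool_cam': array([[-3.64137131e-04, -9.49555352e-01, -3.13599267e-01,
         8.04599051e-02],
       [ 9.99999617e-01, -9.60880239e-05, -8.70206418e-04,
         2.29321733e-04],
       [ 7.96176028e-04, -3.13599463e-01,  9.49555024e-01,
         3.09360356e-02],
       [ 0.00000000e+00,  0.00000000e+00,  0.00000000e+00,
         1.00000000e+00]]), 'shot': 3}
```

View pics/scene0.png

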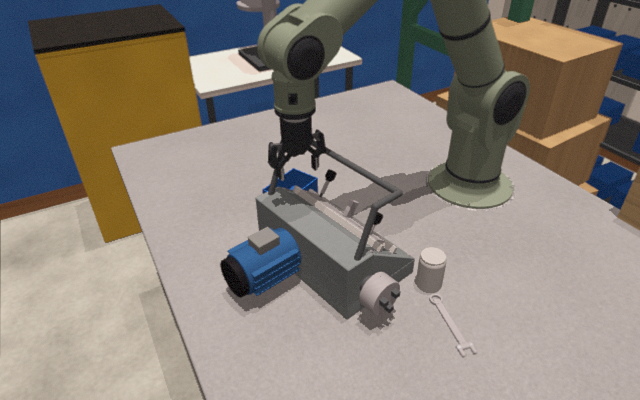

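View pics/side0.png

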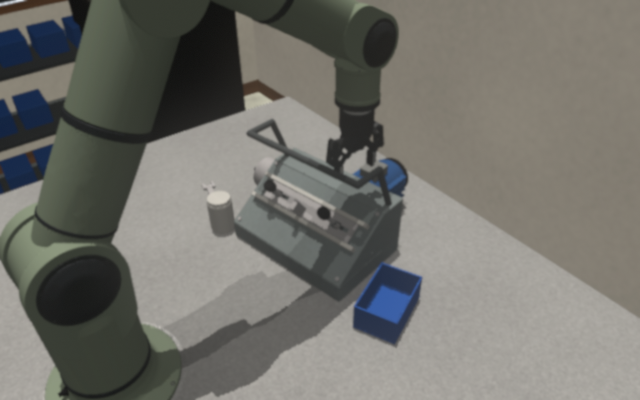

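The scene view is from behind: the right-hand knob at (331,172) looks pulled out, the left-hand one at (377,216) pushed in. The side view shows the same knobs at (321,212) and (269,182), with the rail above them and the gripper near it.

Run:
```python
from h import *
st=bot.observe()
F={c:bot.grab_frame(c) for c in ['scene','side','wrist']}
P={'R':{},'L':{},'tab':{},'rail':{}}
for c,f in F.items():
    ks=[m for m in bot.mark_of('knob_a',f)]; print(c,[(m['at'],round(m['p'],2)) for m in ks][:3])
    ks=[m['at'] for m in ks if m['p']>.4]
    if c=='wrist':
        for k in ks: P['?']= {c:k}
    elif len(ks)>1:
        ks=sorted(ks[:2],key=lambda a:a[0]); P['R' if c=='scene' else 'L'][c]=ks[0]; P['L' if c=='scene' else 'R'][c]=ks[1]
    for n,l in [('lock_tab','tab'),('rail_mid','rail')]:
        m=bot.mark_of(n,f)
        if m: P[l][c]=m[0]['at']
X={}
for l,d in P.items():
    print(l,d)
    if len(d)>1:
        X[l],e=tri([ray(F[c],a,st) for c,a in d.items()]);print(l,X[l].round(4),e)
        print({c:proj(f,X[l],st).round(0) for c,f in F.items()})
if 'R' in X: 
    d=X['L']-X['R'];print(d,np.linalg.norm(d),np.degrees(np.arctan2(d[1],d[0]))-90)
```

```text
scene [([327.5, 174.2], 0.76), ([373.9, 218.1], 0.54)]
side [([321.5, 212.8], 0.74), ([270.9, 184.6], 0.7)]
wrist [([157.4, 265.7], 0.8), ([277.7, 312.9], 0.49)]
R {'scene': [327.5, 174.2], 'side': [321.5, 212.8]}
R [ 0.5195 -0.0242  0.1914] [6.4, 6.4]
{'scene': array([[330., 174.]]), 'side': array([[324., 212.]]), 'wrist': array([[163., 266.]])}
L {'scene': [373.9, 218.1], 'side': [270.9, 184.6]}
L [0.5015 0.1673 0.167 ] [1.9, 1.9]
{'scene': array([[375., 218.]]), 'side': array([[272., 185.]]), 'wrist': array([[109., -56.]])}
tab {'scene': [352.8, 203.3], 'side': [294.3, 206.6], 'wrist': [149.1, 101.4]}
tab [0.5067 0.0764 0.1532] [1.7, 1.2, 1.5]
{'scene': array([[353., 204.]]), 'side': array([[295., 206.]]), 'wrist': array([[149., 104.]])}
rail {'scene': [346.4, 161.7], 'side': [298.6, 153.2]}
rail [0.5294 0.079  0.291 ] [2.3, 2.3]
{'scene': array([[347., 162.]]), 'side': array([[300., 153.]]), 'wrist': array([[-25., 111.]])}
? {'wrist': [277.7, 312.9]}
[-0.01803916  0.19149199 -0.02442208] 0.19388406308499082 5.3815635832891076
```

View pics/wrist0.png

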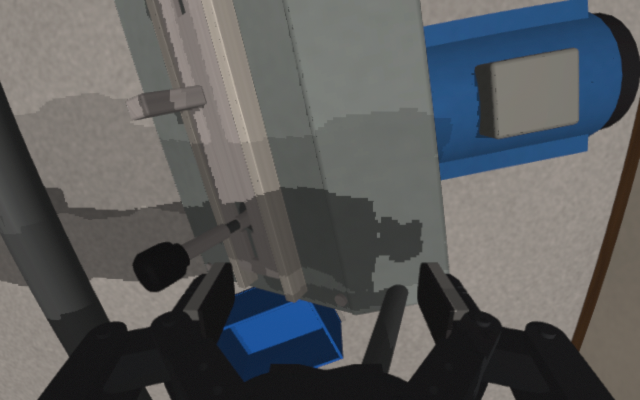

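```bash
cat >> h.py <<'E'
def frame(psi):
    c,s=np.cos(psi),np.sin(psi); a=np.radians(35)
    n=np.array([-np.sin(a)*c,-np.sin(a)*s,np.cos(a)]); y=np.array([-s,c,0]); x=np.cross(y,n); return x,y,n
def plan(G,psi,st):
    "grasp point G; tool y=panel y, tool z=-n"
    x,y,n=frame(psi); Rt=np.column_stack([-x,y,-n]); R0=R.from_euler('xyz',st['tool_rot']).as_matrix()
    rv=R.from_matrix(R0.T@Rt).as_rotvec()
    off=bot.grip_point_offset
    T=np.array(G)+off*n
    print('rotvec',rv.round(3),'shift cm, final axes',(100*Rt.T@(T-st['position'])).round(2),'shift world',(T-st['position']).round(3),'TCP',T.round(3))
E
python3 - <<'E'
from h import *
from scipy.optimize import least_squares
st=bot.observe()
F={c:bot.grab_frame(c) for c in ['scene','side','wrist']}
obs=[]
O={'scene':{'R':(329,173),'L':(375.5,217),'tab':(354,204.6),'rail':(346.4,163)},'side':{'R':(321.5,212.5),'L':(270,183.5),'tab':(295,206),'rail':(299,154.5)},'wrist':{'R':(159,264.5),'tab':(150,102.5)}}
def pts(p):
    x,y,n=frame(p[3]); C=p[:3]
    return {'R':C-.095*y+.09*n,'L':C+.095*y+.06*n,'tab':C+p[4]*y+.05*n,'rail':p[5:8]}
def res(p):
    q=pts(p); return np.concatenate([(proj(F[c],q[k],st)[0]-np.array(v)) for c in O for k,v in O[c].items()])
r=least_squares(res,[.53,.07,.11,.18,0,.53,.08,.29],loss='soft_l1')
print(r.x.round(4),np.degrees(r.x[3]));print(res(r.x).round(1));q=pts(r.x);print(q)
x,y,n=frame(r.x[3]);print('rail rel L,tab,R (x,y,n):',[(np.array([x,y,n])@(q['rail']-q[k])).round(3) for k in ['L','tab','R']])
plan(q['R']+.08*n,r.x[3],st)
E
```

```text
[0.5393 0.081  0.1158 0.2745 0.0046 0.5296 0.079  0.2874] 15.728744137247991
[ 2.2  1.6  5.3 -1.8 -1.7 -1.2  0.8  0.   1.4  1.4 -4.6  5.6  0.5 -1.9
  0.7 -0.  -0.5  0.5  1.3 -0.7]
{'R': array([ 0.5153317 , -0.02440014,  0.18953646]), 'L': array([0.48038884, 0.16315008, 0.16496189]), 'tab': array([0.51042717, 0.07764945, 0.15677037]), 'rail': array([0.52958912, 0.0790084 , 0.28737129])}
rail rel L,tab,R (x,y,n): [array([ 0.09 , -0.094,  0.086]), array([ 0.09 , -0.004,  0.096]), array([0.09 , 0.096, 0.056])]
rotvec [-0.561 -0.425 -1.78 ] shift cm, final axes [ 21.53   0.63 -12.28] shift world [-0.239 -0.061 -0.023] TCP [ 0.386 -0.061  0.382]
```

Run:
```python
from h import *
st=bot.observe();f=bot.grab_frame('wrist')
g=cv2.cvtColor(f['frame'],cv2.COLOR_RGB2GRAY)
L=cv2.createLineSegmentDetector().detect(g)[0][:,0]
for l in L:
    if np.hypot(l[0]-l[2],l[1]-l[3])>70:
        P=[]
        for p in (l[:2],l[2:]):
            o,d=ray(f,p,st);P.append(o+d*(.165-o[2])/d[2])
        e=P[1]-P[0];e*=np.sign(e[1]);print(l.round(),P[0].round(3),P[1].round(3),'yaw',round(np.degrees(np.arctan2(-e[0],e[1])),1))
```

```text
[565. 335. 614. 399.] [ 0.826 -0.106  0.165] [ 0.904 -0.189  0.165] yaw 43.1
[ -0.  83.  42. 184.] [0.41  0.094 0.165] [0.424 0.024 0.165] yaw 11.8
[361. 363. 386. 290.] [ 0.654 -0.13   0.165] [ 0.671 -0.059  0.165] yaw -13.0
[598. 260. 640. 100.] [ 0.834 -0.036  0.165] [0.834 0.082 0.165] yaw -0.1
[ 67. 354.  -1. 235.] [ 0.399 -0.129  0.165] [ 0.374 -0.016  0.165] yaw 12.4
[408. 292. 388. 372.] [ 0.687 -0.06   0.165] [ 0.678 -0.14   0.165] yaw -7.0
[571. 339. 597. 260.] [ 0.833 -0.111  0.165] [ 0.833 -0.036  0.165] yaw 0.0
[ 42. 184.  90. 283.] [0.424 0.024 0.165] [ 0.441 -0.055  0.165] yaw 12.0
[586. 151. 441. 180.] [0.801 0.047 0.165] [0.702 0.027 0.165] yaw -78.2
[422.  26. 567.  -1.] [0.682 0.121 0.165] [0.77  0.139 0.165] yaw -78.2
[626. 207. 580. 351.] [0.845 0.007 0.165] [ 0.845 -0.125  0.165] yaw -0.1
[441. 182. 449. 271.] [0.702 0.025 0.165] [ 0.717 -0.043  0.165] yaw 11.9
[440. 179. 421.  23.] [0.702 0.027 0.165] [0.681 0.122 0.165] yaw 12.0
[575.  48. 494.  63.] [0.78  0.112 0.165] [0.728 0.101 0.165] yaw -78.1
[491.  64. 496. 137.] [0.726 0.1   0.165] [0.736 0.056 0.165]
[... 174 characters left out ...]
 [0.576 0.052 0.165] [0.559 0.134 0.165] yaw 11.9
[249. 354. 321. 328.] [ 0.562 -0.121  0.165] [ 0.622 -0.093  0.165] yaw -65.4
[143.  91. 113.   1.] [0.51  0.085 0.165] [0.499 0.137 0.165] yaw 12.0
[266. 136. 232.   0.] [0.587 0.056 0.165] [0.571 0.134 0.165] yaw 11.8
[180. 198. 152. 119.] [0.525 0.014 0.165] [0.514 0.067 0.165] yaw 12.0
[301. 266. 281. 189.] [ 0.607 -0.038  0.165] [0.595 0.02  0.165] yaw 11.9
[210.  34. 234. 118.] [0.556 0.116 0.165] [0.567 0.067 0.165] yaw 12.0
[588. 133. 441. 163.] [0.8   0.059 0.165] [0.701 0.038 0.165] yaw -78.2
[179.  87. 154.   0.] [0.534 0.086 0.165] [0.524 0.136 0.165] yaw 11.8
[474.  37. 586.  17.] [0.714 0.115 0.165] [0.784 0.13  0.165] yaw -78.2
```

Run:
```python
from h import *
from scipy.optimize import least_squares
st=bot.observe()
F={c:bot.grab_frame(c) for c in ['scene','side','wrist']}
O={'scene':{'R':(329,173),'L':(375.5,217),'tab':(354,204.6)},'side':{'R':(321.5,212.5),'L':(270,183.5),'tab':(295,206)},'wrist':{'R':(159,264.5),'tab':(150,102.5)}}
psi=.2077;x,y,n=frame(psi);cx=np.array([np.cos(psi),np.sin(psi),0])
def pts(p):
    C=cx*(.4525)+np.array([0,0,.05])+x*p[0]+y*p[1]
    return {'R':C-.095*y+.09*n,'L':C+.095*y+.06*n,'tab':C+p[2]*y+.05*n}
w={'scene':.5,'side':.7,'wrist':1}
def res(p):
    q=pts(p); return np.concatenate([w[c]*(proj(F[c],q[k],st)[0]-np.array(v)) for c in O for k,v in O[c].items()])
r=least_squares(res,[.1,0,0],loss='soft_l1')
print(r.x.round(4));print(res(r.x).round(1));q=pts(r.x);print(q)
plan(q['R']+.08*n,psi,st)
```

```text
[ 0.1163 -0.0342  0.004 ]
[ 1.6  0.5  1.3 -0.2 -1.5 -0.5  0.1  1.1 -1.3  2.5  1.3 -1.9 -6.   0.7
  6.1 -0.5]
{'R': array([ 0.51215322, -0.02407838,  0.19045528]), 'L': array([0.48981082, 0.16538641, 0.16588072]), 'tab': array([0.51419303, 0.07750303, 0.1576892 ])}
rotvec [-0.541 -0.439 -1.717] shift cm, final axes [ 21.74  -0.03 -12.54] shift world [-0.245 -0.052 -0.022] TCP [ 0.38  -0.052  0.383]
```

Emit:
arm_command([
  [[0,0,-4],[0,0,0],8.5],
  [[0,0,-4],[0,0,0],8.5],
  [[0,0,-4],[0,0,0],8.5],
  [[0,0,-1.5],[0,0,0],8.5],
  [[0,0,0],[-0.042,-0.034,-0.132],8.5],
  [[0,0,0],[-0.042,-0.034,-0.132],8.5],
  [[0,0,0],[-0.042,-0.034,-0.132],8.5],
  [[0,0,0],[-0.042,-0.034,-0.132],8.5],
  [[0,0,0],[-0.042,-0.034,-0.132],8.5],
  [[0,0,0],[-0.042,-0.034,-0.132],8.5],
  [[0,0,0],[-0.042,-0.034,-0.132],8.5],
  [[0,0,0],[-0.042,-0.034,-0.132],8.5],
  [[0,0,0],[-0.042,-0.034,-0.132],8.5],
  [[0,0,0],[-0.042,-0.034,-0.132],8.5],
  [[0,0,0],[-0.042,-0.034,-0.132],8.5],
  [[0,0,0],[-0.042,-0.034,-0.132],8.5],
  [[0,0,0],[-0.042,-0.034,-0.132],8.5],
  [[0,0,0],[0,0,0],8.5],
])

```text
clock: 3.95
position: [0.6248, -0.0009, 0.5396]
tool_rot: [-3.141, 0.616, -2.931]
force: [-1.1, -0.7, 0.1]
grip_width: 0.0852
finger_force: 0.0
```

Run:
```python
from h import *
st=bot.observe();print(st['clock'],st['qpos'].round(2))
plan([.512,-.024,.1905]+.08*frame(.2077)[2],.2077,st)
```

```text
3.95 [ 0.28  0.31 -0.45  1.67  0.15  0.58  1.57]
rotvec [0.001 0.005 0.002] shift cm, final axes [29.46  0.06 -1.48] shift world [-0.245 -0.051 -0.157] TCP [ 0.38  -0.052  0.383]
```

Emit:
arm_command([
  [[0,0,-4],[0,0.005,0],8.5],
  [[0,0,-4],[0,0,0],8.5],
  [[3,0,0],[0,0,0],8.5],
  [[3,0,0],[0,0,0],8.5],
  [[3,0,0],[0,0,0],8.5],
  [[3,0,0],[0,0,0],8.5],
  [[3,0,0],[0,0,0],8.5],
  [[3,0,0],[0,0,0],8.5],
  [[3,0,0],[0,0,0],8.5],
  [[3,0,0],[0,0,0],8.5],
  [[3,0,0],[0,0,0],8.5],
  [[2.5,0,0],[0,0,0],8.5],
  [[0,0,3],[0,0,0],8.5],
  [[0,0,3.5],[0,0,0],8.5],
  [[0,0,0],[0,0,0],8.5],
])

```text
clock: 5.45
position: [0.385, -0.05, 0.3954]
tool_rot: [3.131, 0.588, -2.94]
force: [0.3, -0.3, -0.0]
grip_width: 0.0848
finger_force: 0.0
```

Run:
```python
from h import *
st=bot.observe();print(st['clock'],st['qpos'].round(2))
psi=.2077;x,y,n=frame(psi)
plan([.512,-.024,.1905]+.08*n,psi,st)
f=bot.grab_frame('wrist');save(f,'w1.png')
print('model px',proj(f,[[.512,-.024,.1905],[.514,.0775,.1577],[.49,.165,.166]],st).round())
for k in ['knob_a','lock_tab']: print(k,[(m['at'],round(m['p'],2)) for m in bot.mark_of(k,f)][:3],[(m['rect'],round(m['p'],2)) for m in bot.find_in(k,f)][:3])
```

```text
5.45 [ 0.33  0.08 -0.31  2.37 -0.75  0.16  2.51]
rotvec [ 0.007 -0.022 -0.005] shift cm, final axes [ 1.13 -0.08  0.75] shift world [-0.005 -0.002 -0.013] TCP [ 0.38  -0.052  0.383]
model px [[322. 208.]
 [443. 192.]
 [555. 195.]]
knob_a [([552.8, 198.3], 0.94), ([319.1, 213.8], 0.84)] [([298.8, 176.4, 45.0, 60.5], 0.79), ([511.0, 177.8, 63.0, 41.8], 0.58)]
lock_tab [([441.3, 180.8], 0.78)] [([263.5, 156.5, 298.3, 57.5], 0.78)]
```

View pics/w1.png

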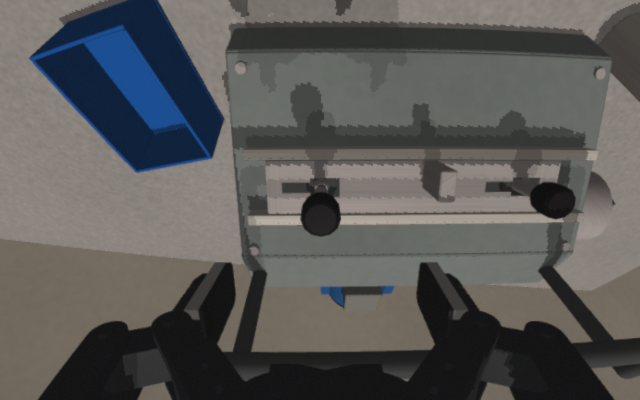

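The wrist view shows the right knob at (320,213), the left knob at (552,199) and the tab at (447,180), all within about 10 px of the model. Joints 6 and 7 are at their limits, so I'll identify the kinematics and check which lean is feasible.

```bash
cat > kin.py <<'E'
from h import *
from scipy.optimize import least_squares
def fk(q,L):
    Rm=np.eye(3);p=np.zeros(3)
    d=[L[0],0,L[1],0,L[2],0,L[3]]
    off=[0,0,0,L[4],-L[4],L[5],0]
    for i,qi in enumerate(q):
        Rm=Rm@R.from_euler('z' if i%2==0 else 'y',qi).as_matrix()
        p=p+Rm@np.array([off[i],0,0])
        if i%2==0 :
            pass
        if i in(0,2,4,6): p=p+Rm@np.array([0,0,d[i]])
    return p,Rm
lo=np.array([-2.91,-.3,-1.5,.17,-1.26,.16,-2.52]);hi=np.array([2.91,2.13,1.42,2.43,4.41,1.93,2.52])
E
python3 - <<'E'
from kin import *
D=[([-0.07019086,0.52202634,-0.03629905,1.60001309,0.02119978,1.021099,-0.11280782],[.624857,-.000043,.404116],[-3.14043,.0001,1.57074])]
st=bot.observe();D.append((st['qpos'],st['position'],st['tool_rot']))
D.append(([ 0.28,0.31,-0.45,1.67,0.15,0.58,1.57],[0.6248,-0.0009,0.5396],[-3.141,.616,-2.931]))
for q,p,r in D:
    Rm=fk(q,[0]*6)[1];print(np.degrees(np.linalg.norm(R.from_matrix(Rm.T@R.from_euler('xyz',r).as_matrix()).as_rotvec())), (Rm.T@R.from_euler('xyz',r).as_matrix()).round(2).tolist())
w=[1,1,.2]
r=least_squares(lambda L:np.concatenate([k*(fk(q,L)[0]-p) for k,(q,p,_) in zip(w,D)]+[.01*(L-[.34,.4,.4,.15,0,0])]),[.34,.4,.4,.15,0,0]);print(r.x.round(4),[ (fk(q,r.x)[0]-p).round(4) for q,p,_ in D])
E
```

```text
90.00619070078434 [[-0.0, -1.0, 0.0], [1.0, -0.0, -0.0], [0.0, 0.0, 1.0]]
110.04213272737539 [[-0.33, 0.92, 0.23], [-0.94, -0.33, -0.04], [0.04, -0.23, 0.97]]
110.32402391742869 [[-0.33, 0.91, 0.23], [-0.94, -0.33, -0.04], [0.04, -0.23, 0.97]]
[0.2177 0.7772 0.4127 0.2735 0.0616 0.1162] [array([-0.0048, -0.0549, -0.0022]), array([-0.003 , -0.002 ,  0.0032]), array([ 0.039 , -0.0315, -0.0235])]
```

```bash
cat > fit.py <<'E'
from kin import *
import itertools
D=[([-0.07019086,0.52202634,-0.03629905,1.60001309,0.02119978,1.021099,-0.11280782],[.624857,-.000043,.404116],[-3.14043,.0001,1.57074])]
st=bot.observe();D.append((st['qpos'],st['position'],st['tool_rot']))
D.append(([ 0.28,0.31,-0.45,1.67,0.15,0.58,1.57],[0.6248,-0.0009,0.5396],[-3.141,.616,-2.931]))
M=[R.from_euler('xyz',r).as_matrix() for _,_,r in D]
best=[]
for s in itertools.product([1,-1],repeat=7):
  if s[0]<0: continue
  S=np.array(s)
  T=[fk(np.array(q)*S,[0]*6)[1].T@m for (q,_,_),m in zip(D,M)]
  e=sum(np.linalg.norm(T[i]-T[0]) for i in (1,2)); best.append((e,s,T[0].round(2).tolist()))
best.sort(key=lambda b:b[0]);print(best[:4])
S=np.array(best[0][1])
w=[1,1,.2]
r=least_squares(lambda L:np.concatenate([k*(fk(np.array(q)*S,L)[0]-p) for k,(q,p,_) in zip(w,D)]+[.003*(L-[.3,.4,.4,.15,0,0])]),[.34,.4,.4,.15,0,0]);print(r.x.round(4),[ (fk(np.array(q)*S,r.x)[0]-p).round(4) for q,p,_ in D])
E
python3 fit.py
```

```text
[(np.float64(0.9680843729241343), (1, 1, 1, 1, -1, 1, -1), [[0.2, -0.98, 0.0], [0.98, 0.2, 0.04], [-0.04, -0.0, 1.0]]), (np.float64(2.0374128588324805), (1, 1, -1, 1, -1, 1, -1), [[0.14, -0.99, -0.0], [0.99, 0.14, -0.0], [0.0, 0.0, 1.0]]), (np.float64(2.5778214130130146), (1, 1, 1, 1, 1, 1, -1), [[0.22, -0.97, -0.0], [0.97, 0.22, -0.0], [0.0, 0.0, 1.0]]), (np.float64(2.7679218526700864), (1, 1, 1, -1, 1, 1, 1), [[-0.2, 0.98, -0.06], [0.98, 0.2, 0.03], [0.04, -0.05, -1.0]])]
[ 0.3317  0.4467  0.3976  0.1079  0.0467 -0.0636] [array([-0.0031, -0.0623, -0.0013]), array([-0.0047, -0.0013,  0.0006]), array([-0.0194, -0.0544,  0.0186])]
```

```bash
cat >> h.py <<'E'
def plan2(G,psi,lean,st,verbose=True):
    x,y,n=frame(psi); l=np.radians(lean); c,s=np.cos(psi),np.sin(psi)
    z=np.array([np.sin(l)*c,np.sin(l)*s,-np.cos(l)]); Rt=np.column_stack([np.cross(y,z),y,z]); R0=R.from_euler('xyz',st['tool_rot']).as_matrix()
    rv=R.from_matrix(R0.T@Rt).as_rotvec(); T=np.array(G)-bot.grip_point_offset*z
    print('rotvec',rv.round(3),'then cm',(100*Rt.T@(T-st['position'])).round(2),'TCP',T.round(3),'| n in tool',(Rt.T@n).round(3))
E
python3 - <<'E'
from h import *
from scipy.optimize import least_squares
st=bot.observe()
F={c:bot.grab_frame(c) for c in ['wrist']}
O={}
for c,f in F.items():
    ms=[m['at'] for m in bot.mark_of('knob_a',f) if m['p']>.4]; t=bot.mark_of('lock_tab',f)[0]['at']; print(c,ms,t)
    ms=sorted(ms[:2],key=lambda a:a[0]); O[c]={'R':ms[0],'L':ms[1],'tab':t}
F['scene']=bot.grab_frame('scene');F['side']=bot.grab_frame('side')
O['scene']={'R':(329,173),'L':(375.5,217),'tab':(354,204.6)};O['side']={'R':(321.5,212.5),'L':(270,183.5),'tab':(295,206)}
psi=.2077;x,y,n=frame(psi)
def pts(p):
    C=p[:3]
    return {'R':C-.095*y+.09*n,'L':C+.095*y+.06*n,'tab':C+p[3]*y+.05*n}
w={'scene':.3,'side':.4,'wrist':1}
def res(p):
    q=pts(p); return np.concatenate([w[c]*(proj(F[c],q[k],st)[0]-np.array(v)) for c in O for k,v in O[c].items()])
r=least_squares(res,[.54,.08,.11,0],loss='soft_l1')
print(r.x.round(4));print(res(r.x).round(1));q=pts(r.x);print({k:v.round(4) for k,v in q.items()})
print(proj(F['wrist'],q['tab'],st))
plan2(q['R']+.05*n,psi,20,st)
E
```

```text
wrist [[554.2, 199.8], [322.8, 207.1], [632.5, 39.9]] [445.0, 178.9]
[0.5451 0.0776 0.1169 0.0062]
[ 0.   0.   0.  -5.4  0.1 12.5  0.7  0.2  0.5 -0.2 -1.  -0.3  0.6  0.6
 -0.3  1.4  0.9 -1.2]
{'R': array([ 0.5142, -0.026 ,  0.1906]), 'L': array([0.4918, 0.1635, 0.166 ]), 'tab': array([0.5158, 0.0778, 0.1579])}
[[445.08910537 191.36402544]]
rotvec [ 0.001  0.245 -0.003] then cm [-4.15 -0.2   3.7 ] TCP [ 0.434 -0.043  0.377] | n in tool [ 0.259  0.    -0.966]
```

Emit:
arm_command([
  [[0,0,0],[0,0.12,0],6],
  [[0,0,0],[0,0.125,0],6],
  [[-2,-0.1,0],[0,0,0],6],
  [[-2.15,-0.1,0],[0,0,0],6],
  [[0,0,1.7],[0,0,0],6],
  [[0,0,1],[0,0,0],6],
  [[0,0,0],[0,0,0],6],
  [[0,0,0],[0,0,0],6],
])

```text
clock: 6.75
position: [0.4322, -0.04, 0.3898]
tool_rot: [3.122, 0.439, -2.931]
force: [-0.9, 0.5, 0.0]
grip_width: 0.0601
finger_force: 0.0
```

Run:
```python
from h import *
st=bot.observe();print(st['clock'],st['qpos'].round(2),st['position'],st['tool_rot'])
psi=.2077;x,y,n=frame(psi); Rk=np.array([ 0.5142, -0.026 ,  0.1906])
plan2(Rk+.05*n,psi,20,st);plan2(Rk,psi,20,st)
f=bot.grab_frame('wrist');save(f,'w2.png')
print('model px',proj(f,[Rk,[.4918,.1635,.166],[.5158,.0778,.1579]],st).round())
for k in ['knob_a','lock_tab']: print(k,[(m['at'],round(m['p'],2)) for m in bot.mark_of(k,f)][:3])
```

```text
6.75 [ 0.08  0.17 -0.1   2.24 -0.28  0.32  2.02] [ 0.43216863 -0.03996757  0.38980823] [ 3.12203989  0.4387454  -2.93140299]
rotvec [0.02  0.09  0.003] then cm [ 0.29 -0.32  1.26] TCP [ 0.434 -0.043  0.377] | n in tool [ 0.259  0.    -0.966]
rotvec [0.02  0.09  0.003] then cm [-1.   -0.32  6.09] TCP [ 0.462 -0.037  0.336] | n in tool [ 0.259  0.    -0.966]
model px [[314. 217.]
 [570. 207.]
 [450. 206.]]
knob_a [([316.9, 220.4], 0.9), ([568.4, 213.5], 0.67)]
lock_tab [([447.7, 192.6], 0.88)]
```

View pics/w2.png

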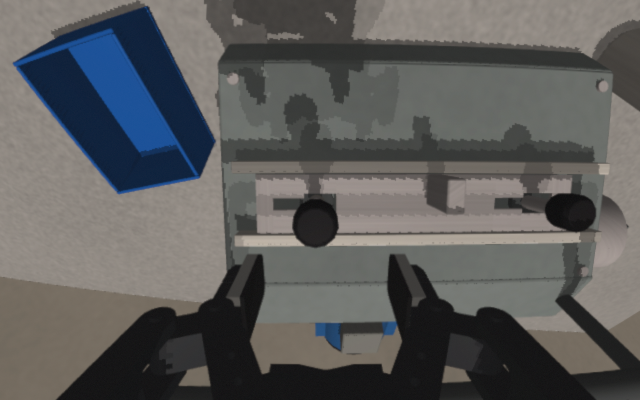

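The right knob is at (316,222), matching the model to about 2 mm, and the arm is off its limits. The tab at (453,193) sits about 10 mm down-slope of the model.

Run:
```python
from h import *
st=bot.observe()
psi=.2077;x,y,n=frame(psi); Rk=np.array([ 0.5142, -0.026 ,  0.1906])+.001*y-.001*x
plan2(Rk,psi,24,st)
```

```text
rotvec [0.02  0.021 0.003] then cm [ 0.64 -0.22  6.17] TCP [ 0.452 -0.038  0.331] | n in tool [ 0.191  0.    -0.982]
```

Emit:
arm_command([
  [[0,0,0],[0.02,0.021,0.003],6],
  [[0.64,-0.22,0],[0,0,0],6],
  [[0,0,2],[0,0,0],6],
  [[0,0,2],[0,0,0],6],
  [[0,0,1.4],[0,0,0],6],
  [[0,0,1],[0,0,0],6],
  [[0,0,0],[0,0,0],6],
  [[0,0,0],[0,0,0],2],
  [[0,0,0],[0,0,0],2],
  [[0,0,0],[0,0,0],2],
  [[0,0,0],[0,0,0],2],
  [[0,0,0],[0,0,0],2],
  [[0,0,0],[0,0,0],2],
], newtons=30)

```text
clock: 8.2
position: [0.4528, -0.0377, 0.3292]
tool_rot: [3.141, 0.419, -2.934]
force: [-3.5, -1.1, 7.1]
grip_width: 0.027
finger_force: 29.5
```

Run:
```python
from h import *
st=bot.observe();print(st['clock'],st['qpos'].round(2))
psi=.2077;x,y,n=frame(psi); Rk=np.array([ 0.5142, -0.026 ,  0.1906])
plan2(Rk,psi,24,st)
f=bot.grab_frame('side');save(f,'s2.png')
cv2.imwrite('pics/s2c.png',cv2.resize(f['frame'][120:280,220:420,::-1],None,fx=3.5,fy=3.5))
```

```text
8.2 [ 0.06  0.31 -0.1   2.25 -0.27  0.17  2.01]
rotvec [0.    0.001 0.   ] then cm [-0.07 -0.12 -0.26] TCP [ 0.453 -0.039  0.332] | n in tool [ 0.191  0.    -0.982]
```

View pics/s2c.png

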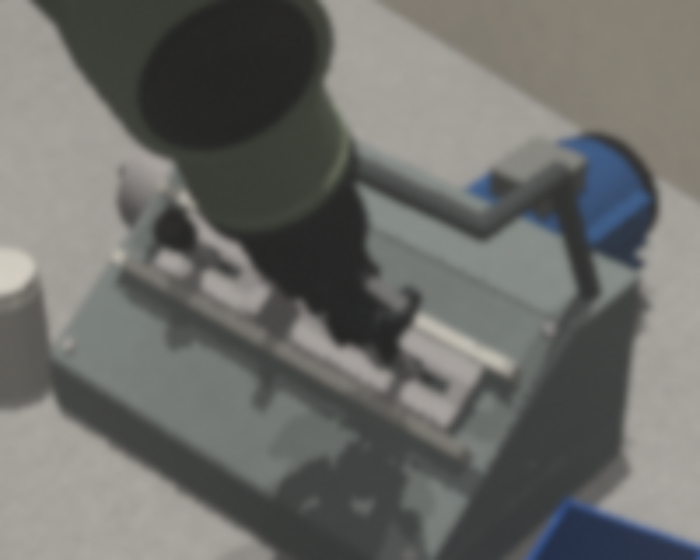

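The side view shows the fingers holding the right knob, clear of the rail. Joint 6 is near its limit again, so I'll open, reduce the lean to 16°, and regrip.

Emit:
arm_command([
  [[0,0,0],[0,0,0],5],
  [[0,0,0],[0,0,0],5],
  [[0,0,0],[0,0,0],5],
  [[-1.1,0,0],[0,0.07,0],5],
  [[-1.1,-0.1,-0.4],[0,0.07,0],5],
  [[0,0,0],[0,0,0],5],
  [[0,0,0],[0,0,0],5],
])

```text
clock: 8.95
position: [0.4713, -0.0343, 0.3405]
tool_rot: [3.141, 0.28, -2.933]
force: [-0.7, 0.4, -0.4]
grip_width: 0.0498
finger_force: 0.0
```

Run:
```python
from h import *
st=bot.observe();print(st['clock'],st['qpos'].round(3))
psi=.2077;x,y,n=frame(psi); Rk=np.array([ 0.5142, -0.026 ,  0.1906])
plan2(Rk,psi,16,st)
f=bot.grab_frame('wrist');save(f,'w3.png')
print('model px',proj(f,[Rk,Rk-.015*n],st).round())
print([(m['at'],round(m['p'],2)) for m in bot.mark_of('knob_a',f)])
```

```text
8.95 [-0.091  0.328  0.066  2.159 -0.189  0.385  1.914]
rotvec [0.001 0.001 0.001] then cm [-0.07 -0.07  0.14] TCP [ 0.472 -0.035  0.339] | n in tool [ 0.326  0.    -0.946]
model px [[325. 286.]
 [325. 278.]]
[([326.4, 291.7], 0.85)]
```

View pics/w3.png

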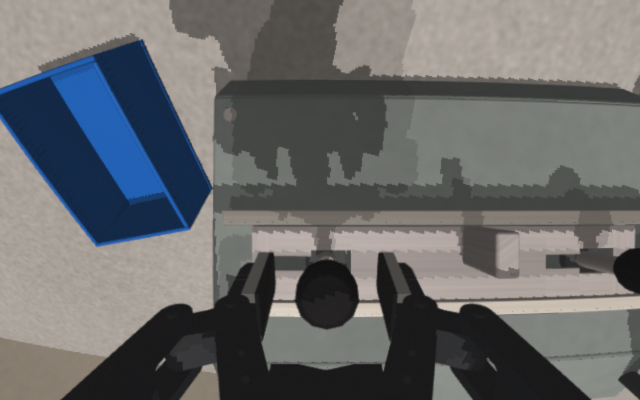

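The wrist view shows the knob at (327,293), centred between the pads. Regrip and push 15 mm along the rod.

Emit:
arm_command([
  [[0,0,0],[0,0,0],2],
  [[0,0,0],[0,0,0],2],
  [[0,0,0],[0,0,0],2],
  [[0,0,0],[0,0,0],2],
  [[0,0,0],[0,0,0],2],
  [[-0.1,0,0.28],[0,0,0],2],
  [[-0.1,0,0.28],[0,0,0],2],
  [[-0.1,0,0.28],[0,0,0],2],
  [[-0.1,0,0.28],[0,0,0],2],
  [[-0.1,0,0.28],[0,0,0],2],
  [[0,0,0],[0,0,0],2],
  [[0,0,0],[0,0,0],2],
  [[0,0,0],[0,0,0],2],
])

```text
clock: 10.35
position: [0.4794, -0.0326, 0.3286]
tool_rot: [3.14, 0.278, -2.933]
force: [-8.1, 4.9, 9.0]
grip_width: 0.0268
finger_force: 32.4
```

Emit:
arm_command([
  [[0,0,0],[0,0,0],5],
  [[0,0,0],[0,0,0],5],
  [[0,0,0],[0,0,0],5],
  [[0,0,-2],[0,0,0],5],
  [[0,0,-3],[0,0,0],5],
  [[2,0,-3],[0,0,0],5],
  [[0,0,0],[0,0,0],5],
  [[0,0,0],[0,0,0],5],
])

```text
clock: 11.15
position: [0.4396, -0.0416, 0.4007]
tool_rot: [3.141, 0.28, -2.934]
force: [-0.1, -1.1, -0.8]
grip_width: 0.0498
finger_force: 0.0
```

```bash
cat > meas.py <<'E'
from h import *
st=bot.observe();print(st['clock'],st['qpos'].round(2))
psi=.2077;x,y,n=frame(psi);C=np.array([.5451,.0776,.1169])
print('dn/offset per rod: fit C_x-shift and rod extension')
for c in ['wrist','scene','side']:
    f=bot.grab_frame(c)
    for nm,s in (('R',-.095),('L',.095)):
        print(c,nm,'0/15/30',proj(f,[C+s*y+(.06+e)*n for e in (0,.015,.03)],st).round(1).tolist())
    print([(m['at'],round(m['p'],2)) for m in bot.mark_of('knob_a',f) if m['p']>.3],'tab',[(m['at'],round(m['p'],2)) for m in bot.mark_of('lock_tab',f)][:1])
    save(f,c+'_last.png')
E
python3 meas.py
```

```text
11.15 [-0.12  0.18  0.11  2.16 -0.14  0.53  1.88]
dn/offset per rod: fit C_x-shift and rod extension
wrist R 0/15/30 [[325.7, 242.7], [325.7, 245.2], [325.7, 248.0]]
wrist L 0/15/30 [[568.6, 240.7], [583.1, 242.8], [599.3, 245.2]]
[([571.1, 244.0], 0.96), ([327.5, 248.2], 0.69)] tab [([452.9, 228.0], 0.68)]
scene R 0/15/30 [[326.5, 183.7], [328.9, 178.7], [331.3, 173.8]]
scene L 0/15/30 [[377.1, 216.3], [379.8, 211.0], [382.5, 205.6]]
[([377.2, 218.0], 0.51), ([325.2, 179.6], 0.43)] tab [([353.1, 207.1], 0.76)]
side R 0/15/30 [[328.1, 218.9], [325.5, 216.5], [322.9, 214.0]]
side L 0/15/30 [[269.2, 187.0], [266.3, 184.5], [263.4, 181.9]]
[([270.0, 184.3], 0.65), ([323.6, 212.4], 0.6)] tab [([220.7, 228.4], 0.61)]
```

Run:
```python
from h import *
st=bot.observe()
psi=.2077;x,y,n=frame(psi); L=np.array([ 0.4918, .1635 ,  0.166])
plan2(L+.07*n,psi,18,st)
```

```text
rotvec [ 0.001 -0.036  0.   ] then cm [ 0.41 18.98  2.95] TCP [0.406 0.145 0.37 ] | n in tool [ 0.292  0.    -0.956]
```

Emit:
arm_command([
  [[0.2,3,0],[0,-0.036,0],6],
  [[0.2,3,0],[0,0,0],6],
  [[0,3,0],[0,0,0],6],
  [[0,3,0],[0,0,0],6],
  [[0,3,0],[0,0,0],6],
  [[0,3,0],[0,0,0],6],
  [[0,1,1],[0,0,0],6],
  [[0,0,2],[0,0,0],6],
  [[0,0,0],[0,0,0],6],
  [[0,0,0],[0,0,0],6],
])

```text
clock: 12.6
position: [0.4058, 0.1453, 0.3705]
tool_rot: [-3.142, 0.313, -2.934]
force: [-0.8, 0.5, -0.0]
grip_width: 0.0598
finger_force: 0.0
```

```bash
python3 meas.py
python3 - <<'E'
from h import *
st=bot.observe()
psi=.2077;x,y,n=frame(psi); L=np.array([ 0.4918, .1635 ,  0.166])
plan2(L,psi,18,st)
E
```

```text
12.6 [-0.58  0.2   0.08  2.24  0.19  0.41  1.1 ]
dn/offset per rod: fit C_x-shift and rod extension
wrist R 0/15/30 [[52.8, 253.8], [34.8, 257.8], [14.6, 262.3]]
wrist L 0/15/30 [[326.0, 256.4], [326.1, 261.1], [326.2, 266.6]]
[([35.6, 261.1], 0.92), ([326.5, 259.3], 0.72)] tab [([199.3, 239.3], 0.98)]
scene R 0/15/30 [[326.5, 183.7], [328.9, 178.7], [331.3, 173.8]]
scene L 0/15/30 [[377.1, 216.3], [379.8, 211.0], [382.5, 205.6]]
[([326.7, 178.9], 0.56), ([376.4, 216.0], 0.43)] tab [([354.3, 206.1], 0.75)]
side R 0/15/30 [[328.1, 218.9], [325.5, 216.5], [322.9, 214.0]]
side L 0/15/30 [[269.2, 187.0], [266.3, 184.5], [263.4, 181.9]]
[([324.0, 210.4], 0.64), ([268.6, 183.3], 0.44)] tab [([293.6, 207.5], 0.58)]
rotvec [ 0.001  0.001 -0.   ] then cm [-2.03 -0.01  6.72] TCP [0.445 0.154 0.313] | n in tool [ 0.292  0.    -0.956]
```

View pics/wrist_last.png

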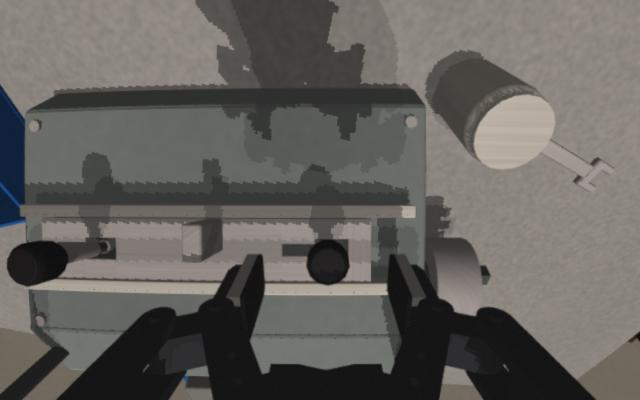

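The right knob at (36,261) matches the mid-click prediction (35,258). The left knob at (328,262) is centred between the fingers. Descend, grip, and pull 15 mm.

Emit:
arm_command([
  [[-1,0.1,1],[0,0,0],5.5],
  [[-1,0,2],[0,0,0],5.5],
  [[0,0,2],[0,0,0],5.5],
  [[0,0,1.6],[0,0,0],5.5],
  [[0,0,0],[0,0,0],5.5],
  [[0,0,0],[0,0,0],2],
  [[0,0,0],[0,0,0],2],
  [[0,0,0],[0,0,0],2],
  [[0,0,0],[0,0,0],2],
  [[0,0,0],[0,0,0],2],
  [[0,0,0],[0,0,0],2],
], newtons=35)

```text
clock: 14.15
position: [0.4441, 0.1546, 0.3148]
tool_rot: [3.141, 0.316, -2.934]
force: [-4.3, -3.3, 8.2]
grip_width: 0.0265
finger_force: 34.5
```

Emit:
arm_command([
  [[0.09,0,-0.29],[0,0,0],2],
  [[0.09,0,-0.29],[0,0,0],2],
  [[0.09,0,-0.29],[0,0,0],2],
  [[0.09,0,-0.29],[0,0,0],2],
  [[0.09,0,-0.29],[0,0,0],2],
  [[0,0,0],[0,0,0],2],
  [[0,0,0],[0,0,0],2],
  [[0,0,0],[0,0,0],2],
])

```text
clock: 14.95
position: [0.4358, 0.1529, 0.3266]
tool_rot: [3.141, 0.315, -2.934]
force: [-0.4, -3.8, 12.7]
grip_width: 0.0268
finger_force: 38.5
```

Emit:
arm_command([
  [[0,0,0],[0,0,0],5],
  [[0,0,0],[0,0,0],5],
  [[0,0,0],[0,0,0],5],
  [[0,0,-2],[0,0,0],5],
  [[0,0,-3],[0,0,0],5],
  [[1,-2,-2],[0,0,0],5],
  [[0.5,-3,0],[0,0,0],5],
  [[0,-4,0],[0,0,0],5],
  [[0,0,0],[0,0,0],5],
  [[0,0,0],[0,0,0],5],
])

```text
clock: 15.95
position: [0.4191, 0.0567, 0.3882]
tool_rot: [3.141, 0.314, -2.936]
force: [0.0, 0.2, 0.6]
grip_width: 0.0498
finger_force: 0.0
```

```bash
python3 meas.py
python3 - <<'E'
from h import *
st=bot.observe()
psi=.2077;x,y,n=frame(psi); T=np.array([.5158,.0778,.1579])
f=bot.grab_frame('wrist')
for dx in (0,-.01):print('tab model',proj(f,T+dx*x,st))
plan2(T-.01*x,psi,18,st)
E
```

```text
15.95 [-0.34  0.16  0.06  2.24  0.03  0.43  1.47]
dn/offset per rod: fit C_x-shift and rod extension
wrist R 0/15/30 [[186.7, 243.3], [177.3, 246.6], [166.6, 250.4]]
wrist L 0/15/30 [[450.5, 242.6], [459.0, 245.9], [468.7, 249.7]]
[([459.3, 250.5], 0.69), ([178.4, 249.2], 0.69)] tab [([324.7, 229.0], 0.61)]
scene R 0/15/30 [[326.5, 183.7], [328.9, 178.7], [331.3, 173.8]]
scene L 0/15/30 [[377.1, 216.3], [379.8, 211.0], [382.5, 205.6]]
[([327.2, 178.4], 0.73), ([377.1, 214.8], 0.7)] tab [([355.2, 204.1], 0.87)]
side R 0/15/30 [[328.1, 218.9], [325.5, 216.5], [322.9, 214.0]]
side L 0/15/30 [[269.2, 187.0], [266.3, 184.5], [263.4, 181.9]]
[([267.1, 182.1], 0.67), ([322.0, 213.6], 0.47)] tab [([293.8, 206.8], 0.95)]
tab model [[325.18696193 241.18659806]]
tab model [[325.18249248 227.76198495]]
rotvec [0.001 0.    0.001] then cm [-1.33 -0.04  9.78] TCP [0.461 0.066 0.299] | n in tool [ 0.292  0.    -0.956]
```

View pics/wrist_last.png

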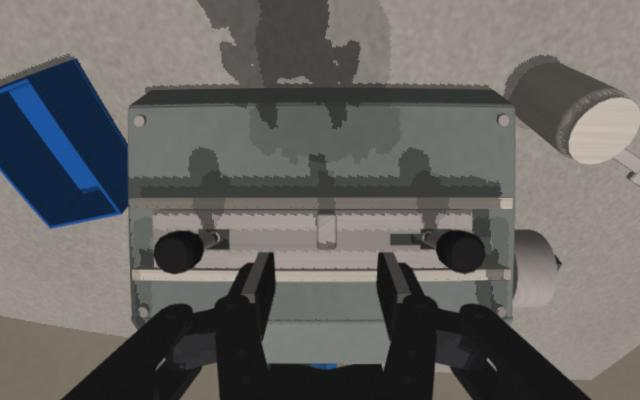

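Both knobs, at (459,250) and (178,250), match the mid-click predictions, and the tab is at (327,230). Next: grip the tab.

Emit:
arm_command([
  [[-1,0.1,1],[0,0,0],5],
  [[-0.5,0,2.5],[0,0,0],5],
  [[0,0,2.5],[0,0,0],5],
  [[0,0,2],[0,0,0],5],
  [[0,0,1.5],[0,0,0],5],
  [[0,0,0],[0,0,0],5],
  [[0,0,0],[0,0,0],0.5],
  [[0,0,0],[0,0,0],0.5],
  [[0,0,0],[0,0,0],0.5],
  [[0,0,0],[0,0,0],0.5],
  [[0,0,0],[0,0,0],0.5],
  [[0,0,0],[0,0,0],0.5],
  [[0,0,0],[0,0,0],0.5],
], newtons=35)

```text
clock: 17.75
position: [0.4615, 0.0674, 0.3035]
tool_rot: [3.141, 0.316, -2.934]
force: [-2.4, -0.8, 6.2]
grip_width: 0.0134
finger_force: 35.7
```

Gripped at 13.4 mm, which fits the 14 mm tab. Slide left.

Emit:
arm_command([
  [[0,0.3,0],[0,0,0],0.5],
  [[0,0.3,0],[0,0,0],0.5],
  [[0,0.3,0],[0,0,0],0.5],
  [[0,0.3,0],[0,0,0],0.5],
  [[0,0.3,0],[0,0,0],0.5],
  [[0,0.3,0],[0,0,0],0.5],
  [[0,0.2,0],[0,0,0],0.5],
  [[0,0,0],[0,0,0],0.5],
])

```text
clock: 18.55
position: [0.4574, 0.0872, 0.3035]
tool_rot: [3.141, 0.316, -2.934]
force: [-2.6, -0.8, 6.3]
grip_width: 0.0136
finger_force: 35.7
```

Emit:
arm_command([
  [[0,0.2,0],[0,0,0],0.5],
  [[0,0.2,0],[0,0,0],0.5],
  [[0,0.2,0],[0,0,0],0.5],
  [[0,0,0],[0,0,0],0.5],
])

```text
clock: 18.95
position: [0.4565, 0.0912, 0.3035]
tool_rot: [-3.141, 0.316, -2.936]
force: [2.3, -14.9, 4.6]
grip_width: 0.0134
finger_force: 35.8
```

The force jumped to 15 N after 24.3 mm of travel, which fits the end stop from a start of about 6 mm. Release, retract and verify.

Emit:
arm_command([
  [[0,0.1,0],[0,0,0],0.5],
  [[0,0,0],[0,0,0],4.5],
  [[0,0,0],[0,0,0],4.5],
  [[0,0,0],[0,0,0],4.5],
  [[0,0,-2],[0,0,0],4.5],
  [[0,0,-2.5],[0,0,0],4.5],
  [[0,0,-2.5],[0,0,0],4.5],
  [[1.5,-2.4,-2.5],[0,0,0],4.5],
  [[0,0,0],[0,0,0],4.5],
  [[0,0,0],[0,0,0],4.5],
])

```text
clock: 19.95
position: [0.4181, 0.0611, 0.389]
tool_rot: [3.141, 0.317, -2.935]
force: [0.9, 0.9, -0.8]
grip_width: 0.0448
finger_force: 0.0
```

```bash
python3 meas.py
python3 - <<'E'
from h import *
st=bot.observe();print(st['force'],st['position'])
psi=.2077;x,y,n=frame(psi); T=np.array([.5158,.0778,.1579])-.01*x
f=bot.grab_frame('wrist')
for dy in (0,.02,.024,.028):print('tab model',dy,proj(f,T+dy*y,st))
E
```

```text
19.95 [-0.4   0.16  0.11  2.24  0.02  0.43  1.48]
dn/offset per rod: fit C_x-shift and rod extension
wrist R 0/15/30 [[180.4, 241.7], [170.7, 245.0], [159.6, 248.7]]
wrist L 0/15/30 [[443.6, 241.4], [451.7, 244.6], [460.8, 248.4]]
[([452.7, 252.3], 0.68), ([172.5, 247.0], 0.67)] tab [([355.0, 226.0], 0.78)]
scene R 0/15/30 [[326.5, 183.7], [328.9, 178.7], [331.3, 173.8]]
scene L 0/15/30 [[377.1, 216.3], [379.8, 211.0], [382.5, 205.6]]
[([325.6, 176.0], 0.71), ([378.3, 213.4], 0.6)] tab [([361.4, 207.2], 0.71)]
side R 0/15/30 [[328.1, 218.9], [325.5, 216.5], [322.9, 214.0]]
side L 0/15/30 [[269.2, 187.0], [266.3, 184.5], [263.4, 181.9]]
[([265.3, 180.4], 0.47)] tab [([268.6, 180.4], 0.66)]
[ 0.12498096 -0.20580198  0.25897503] [0.41826941 0.06146278 0.38796289]
tab model 0 [[320.19941892 228.07646576]]
tab model 0.02 [[347.19052472 228.04572529]]
tab model 0.024 [[352.58321242 228.03660966]]
tab model 0.028 [[357.97265767 228.02650638]]
```

View pics/wrist_last.png

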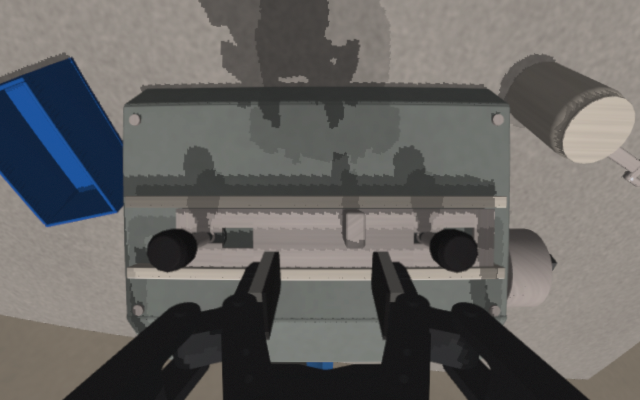

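The tab is now at (355,228), about 25 mm left of where it began and about 30 mm from the rod midpoint, which is full travel. Both knobs still match mid-click and nothing is touched.

```bash
python3 -c "
from workcell import bot
print(bot.job_done())"
```

```text
the job is handed in; nothing more can be done
None
```

I handed the job in at about 20 s, and it returned no verdict: camera checks put both rods at their middle click, the lock plate then went left to what I take as its end stop (about 25 mm of travel, then a 15 N rise), and the gripper was clear of everything.

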